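Un-nest the specimen totes and stack them

ROBOT

A 7-joint arm with a two-finger parallel gripper is mounted at the origin on the work surface. World frame = base frame: x ahead of the robot, y to its left, z up, the work surface at z = 0. Lengths are in m, angles in rad, forces in N, time in s.
With the tool pointing down it reaches from about 0.425 to 0.825 m from the base axis. Payload 3.6 kg.
Tool frame: the origin (TCP) lies midway between the tips of the shut fingers; the grasp point (between the pads) lies 19 mm behind it (r.tcp_to_grasp is the distance from the TCP to the grasp point, in m); z points along the fingers, y is the line along which they close (so a half turn about z gives the same grasp; the last joint's range is limited). The gripper opens to 85 mm and grips with 20 to 120 N. Pads are 22 mm wide; open, the fingers measure 114 mm over their backs; the gripper's body (76 mm by 85 mm) begins 54 mm behind the grasp point. The pads swing forward as they close: fully open they stand 13 mm farther back than shut.
Start: joints at [-1.236, 0.615, -0.013, 1.423, 0.008, 1.103, -0.04], TCP at [0.23, 0.608, 0.231] pointing down, gripper open.
Joint ranges: [-3.12, 3.12], [-0.3, 2.06], [-1.34, 1.32], [0.26, 2.42], [-1.36, 4.5], [0.01, 1.98], [-2.84, 2.84]. Speed limits (rad/s): [2.79, 2.79, 3.14, 3.14, 3.14, 3.14, 3.14].

INTERFACE

Orientations are given as a unit quaternion [w, x, y, z].
In Python, from rig import r gives the robot as it stands. The module is installed in compiled form; this text tells all that it offers.
- The arm moves only by the tool carry_out, never from a script. Its argument "targets" is a list that holds one entry, the list of rows, each a list of 5 numbers: the shift along the tool's x, y, z in units of 0.25 m (1.0 is 0.25 m), then the turn about the tool's z in units of 0.12 rad (1.0 is 0.12 rad), then the opening, from 0 (shut) to 1 (fully open). A call has 1 to 12 rows; each row shifts and turns the commanded pose from where the row before left it, along the tool's axes as they then stand; what a row does not reach is not made up. A row lasts 1/12 s, in which the tool goes at most 41.7 mm and 7.16 degrees, less where a joint would pass 70% of its speed; a pose out of reach is approached as far as the arm can. A call with a number of a shift or a turn outside -1 to 1 is refused whole. A call with a gripper value outside its range is refused whole. The fingers move at their own pace and stop on an object; "force" is the grip in N (left out, the last holds). Time passes only in rows, so rows that do not move let the fingers close. It gives the time, the measured TCP pose, the force, the opening and the grip force at its end, in the units of the state.
- r.sense(): the state, without advancing time (a new reading comes with each control period).
- r.get_image(name): name is "scene" or "top" or "wrist"; returns the picture (420x560x3 uint8, red, green, blue); there is no depth.
- r.camera_info(name): a dict with "fx", "fy", "cx", "cy" (pixels), "k1" (the pictures are not rectified: a ray, as slopes to the right and down, at radius r is drawn at 1 + k1 r^2 times it, then the intrinsics apply), "rvec" (rotation vector, rad) and "tvec" (3), from world to camera coordinates, as OpenCV has them. Camera axes: x right, y down, z forward; pixel columns grow to the right and rows downward; lengths in m; the calibration is good to about 2 mm. A picture is of the moment at which its call begins: read the wrist's pose just before it. camera_info takes no time and is no camera call; for the wrist camera it gives the pose at the moment of the call.
- r.job_done(): hands the job in; it is judged then, once.
Trained networks look in the newest picture that a camera, given by its name, has taken for a name from the list of things; names that differ only in an ending like _2 or _b are one class to them, and where a whole thing is asked for, a point or a joint stands for the part that bears it (a point fixed in the world has none). Each returns a list of dicts, best first, with "score" (0 to 1); they miss things now and then, are a little off and sometimes report something else, mostly with a low value. They report only what shows in the picture. A call takes as long as a camera call.
- r.find_in(camera, label): "at" ([x, y, z] in m, in world coordinates, good to about 4 mm: the middle of the surface that is visible of it).
The state is a dict: "t": time; "joint_pos": joint angles; "qd": joint speeds; "joint_efforts": joint torques, N m; "ee_pos": TCP position; "tcp_rot": TCP orientation; "force": force on the tool from outside, world axes, zero at the start; "moment": the same for the moment, N m; "opening": finger opening in m; "grip_force": force on a finger pad.
Only numpy, scipy, OpenCV 4.12 (cv2) and the standard library are available. Lean on these libraries where they do the work, as an engineer would, in place of code of your own. Each camera call takes 0.05 s, during which the arm holds its last target. There are 200 camera calls.

TASK

Two empty specimen totes stand nested one inside the other in the bay beside the analyser. Set them up for the shift: stack the upper tote on the lower one, turned end for end so that it stands level on the lower tote's four shoulders instead of dropping back in, and leave the lower tote where it stands in the bay. The analyser leaves no room for a hand behind the totes or at their left end, so stand the upper tote on the open bench on the way and let go of it to change your hold. Set it down both times, do not drop it, and do not disturb the tube rack, the bottle or the glove box.

Things in the scene. Friction and masses are not known exactly. Their poses are not given: they have to be found in the camera images.
- upper_centre (a point): Upper tote's centre, 40 mm above its underside; z up. Grey stack-nest tote, open on top, 150 mm (its x) by 224 mm (y) over the rim, 80 mm high, 0.2-0.33 kg. Underside 112 x 186 mm, 2.5 mm walls leaning out 7 deg. It starts nested in the lower tote, same facing, 36 mm higher, its hand grips resting on the lower rim. Held by one side it may sag a degree or two.
- upper_grip (a point): Top of the rim, mid-width, at the hand grip in the middle of the upper tote's +x long side (69 mm from its centre along x, 40 mm up); each side has such a grip: 54 mm wide, reaching 36 mm below the rim's top, outer face upright, wall 12 mm thick at the top and 16 mm at the bottom. Pinch it from above, one finger inside the tote. Elsewhere the rim is a band 12 x 12 mm.
- upper_card (a point): Middle of the upper tote's -y end (112 mm from its centre, on the outer face, 20 mm above mid-height; axes as upper_centre): this end has a small clear holder with a blank white card and is the end farther from the column pairs. At the start it is at the right, away from the analyser.
- lower_centre (a point): Centre of the lower tote, 40 mm above the bench. Identical to the upper one (size, axes, card at -y), also loose. It stands in the bay, its -x side towards the robot, its +y end towards the analyser's tall unit, 7 to 13 mm clear of the analyser at the back (+x) and left (+y).
- lower_shoulder (a point): One of the lower tote's 4 shoulders (70 mm above its underside, 10 mm below its rim): flat tops, 24 mm wide, of the inward columns on both long walls at y = +74 and -41 mm; outside each column is a recess open below. Same facing: recesses drop over columns, the totes nest. Turned half round: the upper floor rests on the shoulders, 70 mm above the lower tote's, with 6 mm play all round.
- bay_corner (a point): Inner corner of the analyser's tote bay, at bench height, with the fixed analyser's axes. White instrument: tall unit 280 mm high, x -250 to +170 mm, y 0 to +460 mm; reagent module 180 mm high behind the totes, x 0 to +90 mm, y -262 to 0 mm. The bay is open towards -x (the robot) and -y (right).
- clear_bench (a point): A fixed point on the white bench top (height 0), middle of the open bench to the right of the totes; the bench is free for at least 150 mm either way along world x and 110 mm along world y.
- tube_rack: White rack of capped sample tubes, 72 x 150 mm, 88 mm high; origin under its centre. Bystander.
- reagent_bottle: White bottle with a blue cap, 72 mm diameter, 150 mm high; origin under its centre. Bystander.
- glove_box: Cardboard glove box, 120 x 220 mm, 70 mm high; origin under its centre. Bystander.

How it is judged:
On the way:
1. the upper tote stands on the open bench, clear of the lower tote and let go (height (world z) of upper_centre below 0.045 m and angle between upper_centre's own z axis and vertical below 0.06 rad and horizontal distance between upper_centre and lower_centre above 0.16 m and contact force between the fingers and upper_tote below 0.2 N), for 0.2 s.
At the end, for the whole second after the job is handed in: The upper tote stands on the lower one's shoulders: 66 to 74 mm higher, centres within 12 mm, level within 2 degrees, its card end over the lower tote's other end; it is at rest. The lower tote stands flat on the bench within 30 mm of where it was (z of upper_centre in the frame of lower_centre between 0.066 and 0.074 m and horizontal distance between upper_centre and lower_centre below 0.012 m and y of upper_card in the frame of lower_centre above 0.09 m and angle between upper_centre's own z axis and vertical below 0.035 rad and angle between lower_centre's own z axis and vertical below 0.02 rad and distance of lower_centre from where it was at the start of the episode below 0.03 m and height (world z) of lower_centre below 0.045 m and linear speed of upper_tote below 0.02 m/s); the robot touches nothing.
It fails at once if tube rack, bottle or glove box pushed more than 30 mm (distance of any of tube_rack, reagent_bottle, glove_box from where it was at the start of the episode above 0.03 m).
It fails at once if the upper tote let fall from more than about 25 mm (linear speed of upper_tote above 0.7 m/s and contact force between the fingers and upper_tote below 0.1 N).
It also fails if it takes over 72 s, if anything falls off the work surface, if the arm or the gripper's body presses on something with over 40 N, if the wrist force passes 120 N, or if a joint passes its speed limit or range.

## Working session

There is one attempt and no reset: what is moved stays moved. The work goes in short steps, Python scripts to look and compute and a tool call to move; the robot and the scene stay as the last step left them, time stands still between calls to the robot, and variables do not carry over. Pictures are saved under pics/ and viewed, at most 10 in all, crops included, and the job is handed in when it is done.

Besides the shell and the picture viewer there is one more tool, called after ">>>" as a command line: name --argument value ..., lists and objects as JSON in quotes. carry_out: Moves the arm, as the interface text tells. Its arguments: {"type":"object","properties":{"targets":{"type":"array","items":{"type":"array","items":{"type":"array","items":{"type":"number"}}}},"force":{"type":"number"}},"required":["targets"]}

```bash
mkdir -p pics; cat > h.py <<'E'
import numpy as np, cv2
from rig import r
from scipy.spatial.transform import Rotation as R
def snap(n,f):
    im=r.get_image(n); cv2.imwrite('pics/'+f,im[:,:,::-1]); return im
def ray(ci,uv):
    x=np.array([(uv[0]-ci['cx'])/ci['fx'],(uv[1]-ci['cy'])/ci['fy']]); d=x.copy()
    for _ in range(20): x=d/(1+ci['k1']*(x@x))
    M=cv2.Rodrigues(np.array(ci['rvec'],float))[0]; t=np.array(ci['tvec'],float)
    return -M.T@t, M.T@np.array([x[0],x[1],1])
def atz(ci,uv,z):
    c,d=ray(ci,uv); return c+d*(z-c[2])/d[2]
def tri(a,ua,b,ub):
    c1,d1=ray(a,ua);c2,d2=ray(b,ub)
    s=np.linalg.lstsq(np.c_[d1,-d2],c2-c1,rcond=None)[0]
    p,q=c1+s[0]*d1,c2+s[1]*d2
    return (p+q)/2,np.linalg.norm(p-q)
def proj(ci,P):
    M=cv2.Rodrigues(np.array(ci['rvec'],float))[0]; p=M@np.array(P,float)+np.array(ci['tvec'],float)
    x=p[:2]/p[2]; x=x*(1+ci['k1']*(x@x)); return np.array([ci['fx']*x[0]+ci['cx'],ci['fy']*x[1]+ci['cy']])
E
python3 - <<'E'
from h import *
np.set_printoptions(precision=4,suppress=True)
ims=[snap(n,n+'0.png') for n in ('scene','top')]
cv2.imwrite('pics/a.png',cv2.resize(np.hstack(ims)[:,:,::-1],(800,300)))
for n in ('scene','top'):
    ci=r.camera_info(n); print(n,ray(ci,(280,210)))
    for l in ('upper_centre','upper_grip','upper_card','lower_centre','lower_shoulder','bay_corner','clear_bench','tube_rack','reagent_bottle','glove_box'):
        print(l,[(np.round(d['at'],3).tolist(),round(d['score'],2)) for d in r.find_in(n,l)[:4]])
s=r.sense();print(s['t'],s['ee_pos'],s['tcp_rot'],s['opening'])
print(R.from_quat(np.roll(s['tcp_rot'],-1)).as_matrix())
E
```

```text
scene (array([ 1.4448, -1.0126,  1.0279]), array([-0.54  ,  0.599 , -0.5914]))
upper_centre [([0.533, 0.199, 0.102], 0.89)]
upper_grip [([0.539, 0.198, 0.099], 0.74)]
upper_card [([0.533, 0.192, 0.095], 0.9)]
lower_centre [([0.576, 0.084, 0.047], 0.66), ([0.753, 0.321, 0.188], 0.27)]
lower_shoulder [([0.577, 0.084, 0.053], 0.71)]
bay_corner [([0.755, 0.322, 0.187], 0.93)]
clear_bench [([0.505, -0.311, -0.002], 0.87)]
tube_rack [([0.598, -0.525, 0.053], 0.81)]
reagent_bottle []
glove_box [([0.77, -0.304, 0.069], 0.66)]
top (array([ 0.4999, -0.0952,  1.2723]), array([ 0.0651,  0.001 , -0.998 ]))
upper_centre [([0.574, -0.495, 0.054], 0.69), ([0.587, 0.197, 0.06], 0.57)]
upper_grip [([0.584, 0.201, 0.06], 0.58)]
upper_card [([0.587, 0.195, 0.063], 0.68)]
lower_centre [([0.563, 0.072, 0.074], 0.67)]
lower_shoulder [([0.572, 0.074, 0.077], 0.44)]
bay_corner [([0.674, 0.392, 0.282], 0.77)]
clear_bench [([0.361, -0.172, -0.002], 0.66)]
tube_rack [([0.577, -0.498, 0.055], 0.94)]
reagent_bottle [([0.408, -0.517, 0.102], 0.91)]
glove_box [([0.742, -0.271, 0.069], 0.78)]
1.1 [0.23   0.6079 0.2313] [-0.      0.1799  0.9837 -0.    ] 0.08527777996970246
[[-0.9353  0.3539 -0.    ]
 [ 0.3539  0.9353 -0.    ]
 [ 0.     -0.0001 -1.    ]]
```

View pics/top0.png

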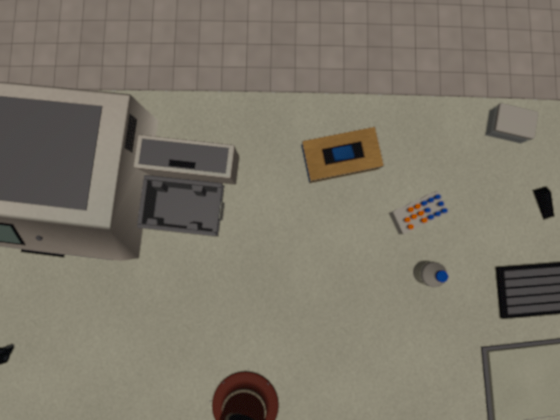

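View pics/scene0.png

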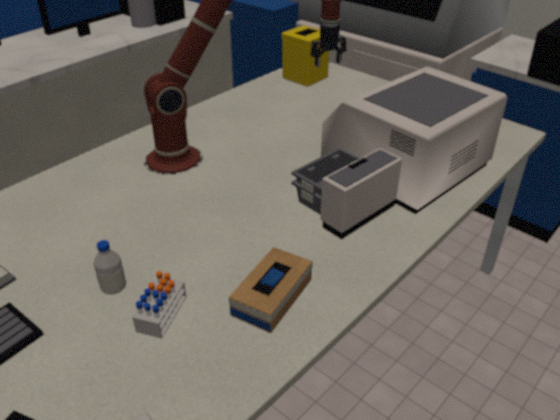

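```bash
python3 - <<'E'
from h import *
im=cv2.imread('pics/top0.png')[120:250,110:250]
a=cv2.resize(im,None,fx=4,fy=4,interpolation=cv2.INTER_CUBIC)
cv2.imwrite('pics/c1.png',cv2.convertScaleAbs(a,alpha=1.8))
E
```

```text
(no output)
```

View pics/c1.png

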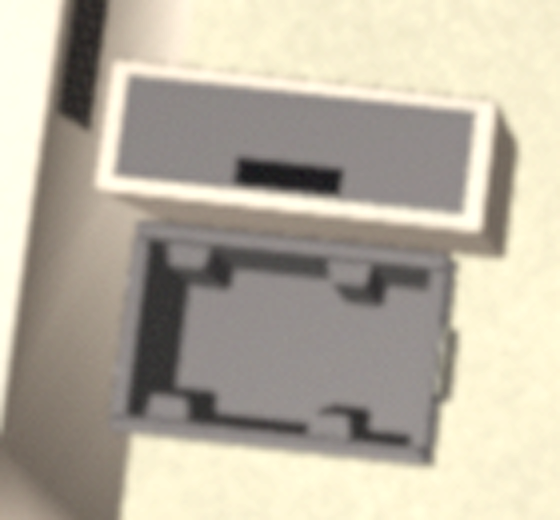

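```bash
python3 - <<'E'
from h import *
np.set_printoptions(precision=4,suppress=True)
ci=r.camera_info('top')
f=lambda u,v:(110+u/4,120+v/4)
P=[atz(ci,f(*p),.116) for p in [(138,222),(455,255),(432,463),(112,430)]]
print(np.array(P)); print('c',np.mean(P,0))
for i in range(4):
    d=P[(i+1)%4]-P[i]; print(np.linalg.norm(d),np.degrees(np.arctan2(d[1],d[0])))
for p in [(98,188),(483,230),(497,98)]: print('module',atz(ci,f(*p),.18))
print('tall near corner',atz(ci,(132,92),.28),atz(ci,(105,225),.28), atz(ci,f(0,430),.28))
E
```

```text
[[0.6656 0.2882 0.116 ]
 [0.6459 0.0643 0.116 ]
 [0.5009 0.0761 0.116 ]
 [0.5194 0.3001 0.116 ]]
c [0.583  0.1822 0.116 ]
0.22483874583448574 -95.01017467718944
0.14550438930937526 175.33992382958292
0.22475021922968827 85.27127386130405
0.1466089649531499 -4.6270566749767115
module [0.6788 0.295  0.18  ]
module [0.6548 0.0374 0.18  ]
module [0.7435 0.0306 0.18  ]
tall near corner [0.8492 0.2754 0.28  ] [0.5211 0.3244 0.28  ] [0.5153 0.3119 0.28  ]
```

>>> carry_out --targets '[[[0,0,-0.16,0,1],[0,0,-0.16,0,1],[0,0,-0.16,0,1],[0,0,-0.16,0,1]]]'

```text
t: 1.43
ee_pos: [0.2299, 0.6075, 0.3933]
tcp_rot: [-0.0, 0.18, 0.984, 0.0]
force: [0.3, 0.8, -0.5]
opening: 0.0856
grip_force: 0.0
```

>>> carry_out --targets '[[[0,0,0,0.98,1],[0,0,0,0.98,1],[0,0,0,0.98,1],[0,0,0,0.98,1],[0,0,0,0.98,1],[0,0,0,0.98,1],[0,0,0,0.98,1],[0,0,0,0.98,1],[0,0,0,0.98,1],[0,0,0,0.98,1],[0,0,0,0.98,1]]]'

```text
t: 2.35
ee_pos: [0.2299, 0.6079, 0.3913]
tcp_rot: [-0.0, 0.738, 0.675, -0.0]
force: [-0.5, 0.1, 0.1]
opening: 0.0854
grip_force: 0.0
```

>>> carry_out --targets '[[[-0.13,0.1,0,0,1],[-0.13,0.1,0,0,1],[-0.13,0.1,0,0,1],[-0.13,0.1,0,0,1],[-0.13,0.1,0,0,1],[-0.13,0.1,0,0,1],[-0.13,0.1,0,0,1],[-0.13,0.1,0,0,1],[-0.13,0.1,0,0,1],[-0.13,0.1,0,0,1],[-0.13,0.1,0,0,1],[-0.13,0.1,0,0,1]]]'

```text
t: 3.35
ee_pos: [0.4967, 0.1923, 0.3917]
tcp_rot: [-0.0, 0.736, 0.677, 0.0]
force: [1.2, 0.2, 0.8]
opening: 0.0858
grip_force: 0.0
```

>>> carry_out --targets '[[[0,0,0,0,1],[0,0,0,0,1]]]'

```text
t: 3.52
ee_pos: [0.4973, 0.1907, 0.3916]
tcp_rot: [0.001, 0.739, 0.674, 0.0]
force: [0.0, 2.0, 1.0]
opening: 0.0854
grip_force: 0.0
```

```bash
python3 - <<'E'
from h import *
print(r.sense()['joint_pos'])
snap('wrist','w1.png')
import json
ci=r.camera_info('wrist'); json.dump({k:np.array(v).tolist() for k,v in ci.items()},open('w1.json','w'))
print(ray(ci,(280,210)))
E
```

```text
[-0.71123458  0.32958895  0.44260481  1.48965472 -0.14153339  1.35371426
 -0.35080983]
(array([0.50375208, 0.27469793, 0.534543  ]), array([-0.01513639, -0.30293597, -0.95306066]))
```

View pics/w1.png

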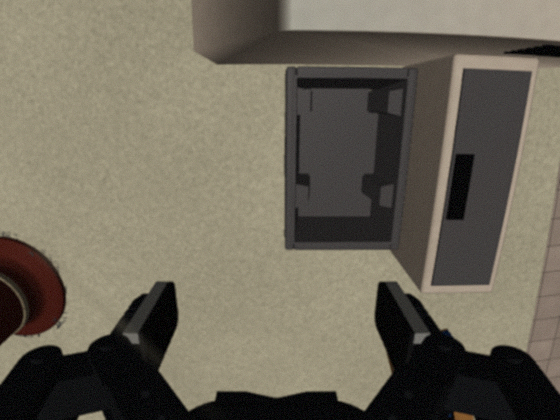

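```bash
python3 - <<'E'
from h import *
import json
np.set_printoptions(precision=4,suppress=True)
w=json.load(open('w1.json')); ci=r.camera_info('top')
f=lambda u,v:(110+u/4,120+v/4)
W=[(287,68),(416,69),(400,248),(286,248)]
T=[(112,430),(138,222),(455,255),(432,463)]
P=np.array([atz(w,p,.116) for p in W]); print(P,P.mean(0))
for i in range(4):
    d=P[(i+1)%4]-P[i]; print(np.linalg.norm(d),np.degrees(np.arctan2(d[1],d[0])))
    print('tri',*tri(w,W[i],ci,f(*T[i])))
s=r.sense();y=R.from_quat(np.roll(s['tcp_rot'],-1)).as_matrix()[:,1];print(np.degrees(np.arctan2(y[1],y[0])))
E
```

```text
[[0.5187 0.3071 0.116 ]
 [0.6643 0.2953 0.116 ]
 [0.65   0.0759 0.116 ]
 [0.5006 0.0892 0.116 ]] [0.5834 0.1919 0.116 ]
0.14607154525254168 -4.631410283904171
tri [0.5198 0.3092 0.0892] 0.00021109330822440304
0.2199011684840014 -93.73572665001366
tri [0.6693 0.2951 0.0991] 0.003472917643553269
0.14998416403425424 174.90463090030102
tri [0.6515 0.0677 0.1009] 0.007689990638809277
0.21866030514591092 85.2453804864462
tri [0.5007 0.0794 0.0938] 0.0005000886830213158
-4.956003701812141
```

>>> carry_out --targets '[[[0,0.018,0.13,0,1],[0,0.018,0.13,0,1],[0,0.018,0.13,0,1],[0,0.018,0.13,0,1],[0,0,0,0,1],[0,0,0,0,1],[0,0,0,0,1]]]'

```text
t: 4.15
ee_pos: [0.5145, 0.194, 0.2631]
tcp_rot: [0.0, 0.736, 0.677, 0.001]
force: [0.5, 0.8, 1.5]
opening: 0.0853
grip_force: 0.0
```

```bash
python3 - <<'E'
from h import *
snap('wrist','w2.png')
import json
ci=r.camera_info('wrist'); json.dump({k:np.array(v).tolist() for k,v in ci.items()},open('w2.json','w'))
print(ray(ci,(280,210)),r.sense()['qd'])
E
```

```text
(array([0.52161359, 0.27480304, 0.40701965]), array([-0.00994805, -0.30177435, -0.95349736])) [ 0.0047392  -0.01125438  0.00831563 -0.00158408 -0.00113656 -0.00344048
  0.00136452]
```

View pics/w2.png

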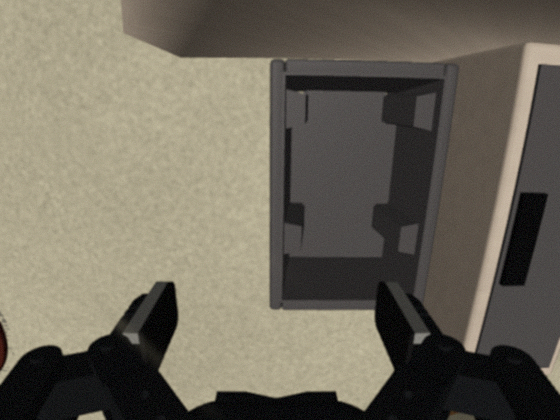

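```bash
python3 - <<'E'
from h import *
import json
np.set_printoptions(precision=4,suppress=True)
w=json.load(open('w1.json')); v=json.load(open('w2.json')); t=r.camera_info('top')
W=[(287,68),(416,69),(286,248)]; V=[(271,62),(457,67),(271,309)]
for a,b in zip(W,V): print(atz(v,b,.116),atz(v,b,.105),*tri(w,a,v,b))
P=[atz(v,b,.116) for b in V]; print((P[1]+P[2])/2, np.linalg.norm(P[0]-P[2]),np.linalg.norm(P[0]-P[1]))
s=r.sense();print(s['ee_pos'])
for p in ([.5145,.19,.116],): print(proj(v,p),proj(w,p))
E
```

```text
[0.5212 0.3032 0.116 ] [0.5211 0.3043 0.105 ] [0.5216 0.3134 0.0215] 0.0023294115216996873
[0.668  0.2897 0.116 ] [0.6735 0.2902 0.105 ] [0.6524 0.291  0.147 ] 0.0057216931141397635
[0.502  0.0833 0.116 ] [0.5013 0.0761 0.105 ] [0.5022 0.099  0.139 ] 0.002909729550721682
[0.585  0.1865 0.116 ] 0.22068378772868852 0.14745895223395963
[0.5149 0.1938 0.2637]
[274.6406 202.3625] [291.0101 170.9414]
```

>>> carry_out --targets '[[[0,0,0.15,0,1],[0,0,0.15,0,1],[0,0,0.15,0,1],[0,0,0.1,0,1],[0,0,0.1,0,1],[0,0,0.065,0,1],[0,0,0,0,1],[0,0,0,0,1]]]'

```text
t: 4.87
ee_pos: [0.5151, 0.1932, 0.0839]
tcp_rot: [0.0, 0.736, 0.677, 0.001]
force: [0.3, 0.3, 0.4]
opening: 0.0854
grip_force: 0.0
```

>>> carry_out --targets '[[[0,0,0,0,0],[0,0,0,0,0],[0,0,0,0,0],[0,0,0,0,0],[0,0,0,0,0],[0,0,0,0,0],[0,0,0,0,0],[0,0,0,0,0],[0,0,0,0,0],[0,0,0,0,0]]]' --force 70

```text
t: 5.7
ee_pos: [0.515, 0.1925, 0.0841]
tcp_rot: [0.001, 0.737, 0.676, 0.001]
force: [-3.0, -0.3, 7.7]
opening: 0.0138
grip_force: 67.8
```

>>> carry_out --targets '[[[0,0,-0.04,0,0],[0,0,-0.04,0,0],[0,0,-0.04,0,0],[0,0,-0.04,0,0],[0,0,-0.04,0,0],[0,0,-0.04,0,0],[0,0,0,0,0]]]'

```text
t: 6.28
ee_pos: [0.5154, 0.1928, 0.145]
tcp_rot: [0.001, 0.736, 0.677, 0.002]
force: [1.4, -0.1, -2.4]
opening: 0.0133
grip_force: 68.1
```

>>> carry_out --targets '[[[0,0,-0.05,0,0],[0,0,-0.06,0,0],[0,0,-0.08,0,0],[0,0,-0.1,0,0],[0,0,-0.1,0,0],[0,0,-0.1,0,0],[0,0,-0.08,0,0],[0,0,0,0,0],[0,0,0,0,0]]]'

```text
t: 7.03
ee_pos: [0.5141, 0.1924, 0.2855]
tcp_rot: [0.0, 0.736, 0.677, 0.001]
force: [-0.7, 0.2, -2.6]
opening: 0.0131
grip_force: 68.5
```

```bash
python3 - <<'E'
from h import *
a=snap('top','t2.png'); s=snap('scene','s2.png')
f=lambda im,x,y,w,h,k:cv2.resize(im[y:y+h,x:x+w,::-1],(w*k,h*k),interpolation=cv2.INTER_CUBIC)
cv2.imwrite('pics/c2.png',cv2.convertScaleAbs(np.hstack([f(a,110,120,130,140,3),f(s,280,80,130,140,3)]),alpha=1.6))
s=r.sense();print(s['ee_pos'],s['force'],s['moment'],s['joint_pos'])
E
```

```text
[0.51270302 0.19225154 0.28340103] [ 0.32723332  0.36717888 -1.81401852] [ 0.01608476  0.22499302 -0.05623941] [-0.68005295  0.42951898  0.42311828  1.65127583 -0.19241928  1.10599532
 -0.28818686]
```

View pics/c2.png

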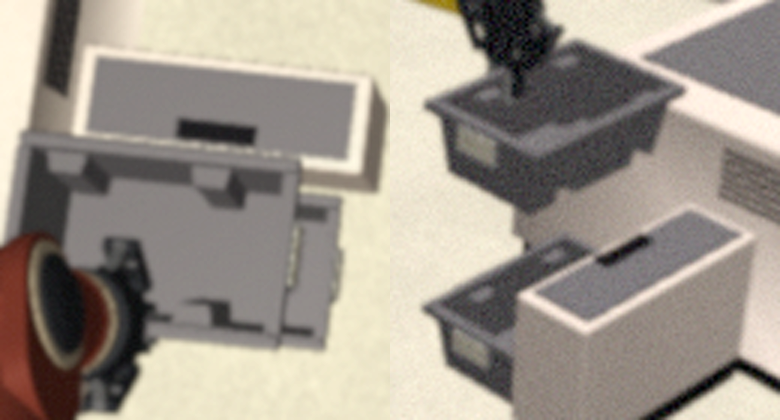

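>>> carry_out --targets '[[[-0.05,0,0,0,0],[-0.09,0.01,0,0,0],[-0.12,0.01,0,0,0],[-0.13,0.01,0,0,0],[-0.13,0.01,0,0,0],[-0.13,0.01,0,0,0],[-0.13,0.01,0,0,0],[-0.12,0.01,0,0,0],[-0.1,0.01,0,0,0],[-0.06,0,0,0,0],[-0.03,0,0,0,0]]]'

```text
t: 8.05
ee_pos: [0.509, -0.0853, 0.284]
tcp_rot: [-0.0, 0.739, 0.674, -0.002]
force: [0.1, 0.5, -2.1]
opening: 0.0132
grip_force: 68.4
```

>>> carry_out --targets '[[[0,0,0,0.5,0],[0,0,0,0.9,0],[0,0,0,1,0],[0,0,0,1,0],[0,0,0,1,0],[0,0,0,1,0],[0,0,0,1,0],[0,0,0,1,0],[0,0,0,1,0],[0,0,0,1,0],[0,0,0,1,0],[0,0,0,1,0]]]'

```text
t: 9.05
ee_pos: [0.5103, -0.0798, 0.2841]
tcp_rot: [-0.001, 0.998, 0.057, -0.001]
force: [0.0, 0.1, -2.4]
opening: 0.0133
grip_force: 68.4
```

>>> carry_out --targets '[[[0,0,0,0.7,0],[0,0,0,0.3,0],[0,0,0.08,0,0],[0,0,0.13,0,0],[0,0,0.13,0,0],[0,0,0.13,0,0],[0,0,0.13,0,0],[0,0,0.1,0,0],[0,0,0.06,0,0],[0,0,0.04,0,0],[0,0,0,0,0],[0,0,0,0,0]]]'

```text
t: 10.05
ee_pos: [0.5109, -0.0807, 0.085]
tcp_rot: [0.0, 1.0, -0.001, -0.0]
force: [0.7, -0.1, -1.9]
opening: 0.013
grip_force: 68.4
```

```bash
python3 - <<'E'
from h import *
s=r.sense();print(s['ee_pos'],s['force'],s['moment'],s['joint_pos'])
y=R.from_quat(np.roll(s['tcp_rot'],-1)).as_matrix()[:,1];print(np.degrees(np.arctan2(y[1],y[0])))
E
```

```text
[ 0.51094383 -0.08067391  0.08497842] [ 0.68978341 -0.0591917  -1.94829941] [ 0.13127291 -0.05059397 -0.03915651] [-0.30014473  0.70541759  0.65427151  1.97355378 -0.66878489  0.6895536
 -0.79604067]
-90.07598928563849
```

>>> carry_out --targets '[[[0,0,0.04,0,0],[0,0,0.04,0,0],[0,0,0.03,0,0],[0,0,0.015,0,0],[0,0,0.01,0,0],[0,0,0,0,0]]]'

```text
t: 10.55
ee_pos: [0.5107, -0.0808, 0.0509]
tcp_rot: [-0.0, 1.0, -0.001, -0.0]
force: [0.2, -0.5, -1.6]
opening: 0.013
grip_force: 68.6
```

>>> carry_out --targets '[[[0,0,0.008,0,0],[0,0,0.006,0,0],[0,0,0,0,0]]]'

```text
t: 10.8
ee_pos: [0.5113, -0.0805, 0.049]
tcp_rot: [-0.0, 1.0, -0.001, 0.001]
force: [-1.9, 4.3, 9.2]
opening: 0.0135
grip_force: 82.3
```

>>> carry_out --targets '[[[0,0,0,0,0.3],[0,0,0,0,0.6],[0,0,0,0,1],[0,0,0,0,1],[0,0,0,0,1],[0,0,0,0,1],[0,0,0,0,1],[0,0,0,0,1]]]'

```text
t: 11.47
ee_pos: [0.5109, -0.0808, 0.0478]
tcp_rot: [0.0, 1.0, -0.001, -0.0]
force: [-0.5, -0.0, 0.3]
opening: 0.0849
grip_force: 0.0
```

>>> carry_out --targets '[[[0,0,-0.06,0,1],[0,0,-0.1,0,1],[0,0,-0.13,0,1],[0,0,-0.13,0,1],[0,0,-0.13,0,1],[0,0,-0.1,0,1],[0,0,-0.1,0,1],[0,0,-0.1,0,1],[0,0,-0.1,0,1],[0,0,0,0,1],[0,0,0,0,1]]]'

```text
t: 12.38
ee_pos: [0.5113, -0.0811, 0.2864]
tcp_rot: [-0.0, 1.0, -0.001, 0.001]
force: [-0.2, 0.9, 0.2]
opening: 0.0855
grip_force: 0.0
```

>>> carry_out --targets '[[[0,0.04,0,-0.8,1],[0,0.04,0,-1,1],[0,0,0,-1,1],[0,0,0,-1,1],[0,0,0,-1,1],[0,0,0,-1,1],[0,0,0,-1,1],[0,0,0,-1,1],[0,0,0,-1,1],[0,0,0,-1,1],[0,0,0,-1,1],[0,0,0,-1,1]]]'

```text
t: 13.38
ee_pos: [0.5108, -0.1003, 0.2836]
tcp_rot: [-0.001, 0.758, 0.652, -0.001]
force: [-0.1, -0.5, -0.4]
opening: 0.0853
grip_force: 0.0
```

>>> carry_out --targets '[[[0,0,0,-1,1],[0,0,0,-1,1],[0,0,0,-1,1],[0,0,0,-1,1],[0,0,0,-1,1],[0,0,0,-1,1],[0,0,0,-1,1],[0,0,0,-1,1],[0,0,0,-1,1],[0,0,0,-1,1],[0,0,0,-1,1],[0,0,0,-1,1]]]'

```text
t: 14.38
ee_pos: [0.5108, -0.1004, 0.2835]
tcp_rot: [-0.002, 0.14, 0.99, 0.0]
force: [-0.3, 0.7, 0.0]
opening: 0.0851
grip_force: 0.0
```

>>> carry_out --targets '[[[0,0,0,-0.9,1],[0,0,0,-0.9,1],[0,0,0,-0.6,1],[0,-0.1,0,0,1],[0,-0.13,0,0,1],[0,-0.13,0,0,1],[0,-0.11,0,0,1],[0,0,0,0,1],[0,0,0,0,1],[0,0,0,0,1]]]'

```text
t: 15.22
ee_pos: [0.5114, -0.2169, 0.2839]
tcp_rot: [-0.001, -0.001, 1.0, 0.001]
force: [0.4, 0.5, 0.0]
opening: 0.0856
grip_force: 0.0
```

```bash
python3 - <<'E'
from h import *
import json
snap('top','t3.png'); snap('wrist','w3.png')
ci=r.camera_info('wrist'); json.dump({k:np.array(v).tolist() for k,v in ci.items()},open('w3.json','w'))
s=r.sense();print(s['ee_pos'],s['joint_pos'],np.abs(s['qd']).max())
y=R.from_quat(np.roll(s['tcp_rot'],-1)).as_matrix()[:,1];print(np.degrees(np.arctan2(y[1],y[0])))
E
```

```text
[ 0.51199851 -0.21612697  0.28460391] [ 0.28847681  0.41944378  0.10833829  1.62224254 -0.05078456  1.10442286
  1.98481209] 0.006721634493489416
90.2059535506195
```

View pics/w3.png

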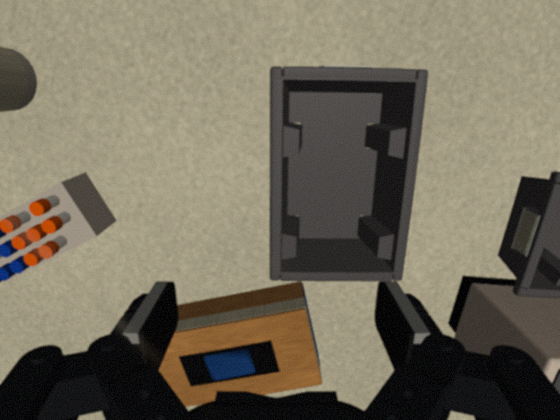

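```bash
python3 - <<'E'
from h import *
import json
np.set_printoptions(precision=4,suppress=True)
v=json.load(open('w3.json'))
V=[(271,68),(426,71),(403,279),(271,279)]
P=np.array([atz(v,b,.08) for b in V]);print(P,P.mean(0))
for i in range(4):
    d=P[(i+1)%4]-P[i]; print(np.linalg.norm(d),np.degrees(np.arctan2(d[1],d[0])))
im=cv2.imread('pics/t3.png')[160:260,125:325]
cv2.imwrite('pics/c3.png',cv2.convertScaleAbs(cv2.resize(im,None,fx=4,fy=4,interpolation=cv2.INTER_CUBIC),alpha=1.8))
E
```

```text
[[ 0.4031 -0.2206  0.08  ]
 [ 0.4033 -0.0744  0.08  ]
 [ 0.6229 -0.0715  0.08  ]
 [ 0.6225 -0.2207  0.08  ]] [ 0.513  -0.1468  0.08  ]
0.14625615491108443 89.88724830613106
0.2195988436053245 0.7475771808487758
0.1492238148089844 -90.14860280661746
0.21948096312439205 179.97330324230128
```

View pics/c3.png

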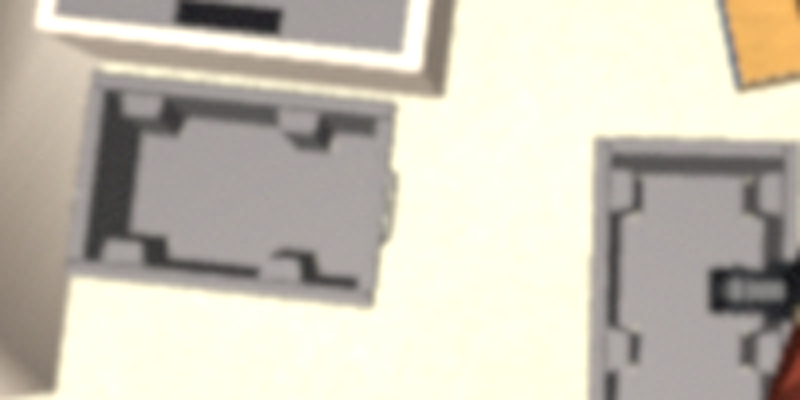

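```bash
python3 - <<'E'
from h import *
np.set_printoptions(precision=4,suppress=True)
t=r.camera_info('top'); f=lambda u,v:(125+(u+.5)/4-.5,160+(v+.5)/4-.5)
P=np.array([atz(t,f(*p),.08) for p in [(96,72),(396,102),(370,305),(68,272)]]);print(P,P.mean(0))
for i in range(4):
    d=P[(i+1)%4]-P[i]; print(np.linalg.norm(d),np.degrees(np.arctan2(d[1],d[0])))
print('upper',atz(t,f(598,140),.08),atz(t,f(797,143),.08))
E
```

```text
[[0.6647 0.2878 0.08  ]
 [0.6465 0.0695 0.08  ]
 [0.5005 0.0839 0.08  ]
 [0.5199 0.3018 0.08  ]] [0.5829 0.1858 0.08  ]
0.21911196744978806 -94.770316730473
0.1466610072630014 174.35153635417814
0.218794033162396 84.92464902561495
0.14549171819493947 -5.529082580564611
upper [ 0.6216 -0.0764  0.08  ] [ 0.6219 -0.2193  0.08  ]
```

>>> carry_out --targets '[[[0,0,0.15,0,1],[0,0,0.15,0,1],[0,0,0.15,0,1],[0,0,0.15,0,1],[0,0,0.15,0,1],[0,0,0.1,0,1],[0,0,0.07,0,1],[0,0,0.04,0,1],[0,0,0,0,1],[0,0,0,0,1]]]'

```text
t: 16.15
ee_pos: [0.5124, -0.2175, 0.0456]
tcp_rot: [0.0, -0.001, 1.0, 0.0]
force: [0.0, -0.1, 0.1]
opening: 0.0852
grip_force: 0.0
```

>>> carry_out --targets '[[[0,0,0,0,0],[0,0,0,0,0],[0,0,0,0,0],[0,0,0,0,0],[0,0,0,0,0],[0,0,0,0,0],[0,0,0,0,0],[0,0,0,0,0],[0,0,0,0,0],[0,0,0,0,0]]]' --force 70

```text
t: 16.98
ee_pos: [0.5122, -0.2177, 0.0467]
tcp_rot: [0.0, 0.0, 1.0, 0.001]
force: [-0.6, -0.8, 8.8]
opening: 0.0136
grip_force: 67.9
```

>>> carry_out --targets '[[[0,0,-0.04,0,0],[0,0,-0.08,0,0],[0,0,-0.12,0,0],[0,0,-0.14,0,0],[0,0,-0.14,0,0],[0,0,-0.14,0,0],[0,0,-0.14,0,0],[0,0,-0.12,0,0],[0,0,-0.06,0,0],[0,0,0,0,0],[0,0,0,0,0]]]'

```text
t: 17.9
ee_pos: [0.5113, -0.2184, 0.2903]
tcp_rot: [0.0, -0.0, 1.0, -0.0]
force: [-0.4, 0.3, -3.2]
opening: 0.0134
grip_force: 68.3
```

>>> carry_out --targets '[[[0,0,0,0.5,0],[0,0,0,0.9,0],[0,0,0,1,0],[0,0,0,1,0],[0,0,0,1,0],[0,0,0,1,0],[0,0,0,1,0],[0,0,0,1,0],[0,0,0,1,0],[0,0,0,1,0],[0,0,0,1,0],[0,0,0,1,0]]]'

```text
t: 18.9
ee_pos: [0.5101, -0.2174, 0.2873]
tcp_rot: [-0.003, 0.634, 0.773, -0.001]
force: [0.1, 0.3, -3.2]
opening: 0.0134
grip_force: 68.3
```

>>> carry_out --targets '[[[0,0,0,1,0],[0,0,0,0.9,0],[0,0,0,0.53,0],[0,0,0,0,0],[0,0,0,0,0],[0,0,0,0,0]]]'

```text
t: 19.4
ee_pos: [0.5111, -0.2178, 0.2889]
tcp_rot: [-0.001, 0.737, 0.676, -0.001]
force: [0.2, 1.0, -1.2]
opening: 0.0134
grip_force: 68.2
```

```bash
cat > go.py <<'E'
from h import *
import sys
np.set_printoptions(precision=4,suppress=True)
s=r.sense();M=R.from_quat(np.roll(s['tcp_rot'],-1)).as_matrix();y=M[:,1]
print(s['t'],s['ee_pos'],s['joint_pos'],'yang',np.degrees(np.arctan2(y[1],y[0])),'F',s['force'])
print('units',M.T@(np.array([float(a) for a in sys.argv[1:]])-s['ee_pos'])/.25)
E
python3 go.py .516 .1935 .29
```

```text
19.4 [ 0.5111 -0.2178  0.2889] [ 0.0204  0.4521  0.5273  1.6229 -0.2441  1.1363  0.5214] yang -4.96993095186794 F [ 0.2036  0.9595 -1.2096]
units [ 1.6406 -0.123  -0.0028]
```

>>> carry_out --targets '[[[0.06,-0.01,0,0,0],[0.1,-0.01,0,0,0],[0.14,-0.01,0,0,0],[0.15,-0.01,0,0,0],[0.15,-0.01,0,0,0],[0.15,-0.01,0,0,0],[0.15,-0.01,0,0,0],[0.15,-0.01,0,0,0],[0.15,-0.01,0,0,0],[0.15,-0.01,0,0,0],[0.12,-0.01,0,0,0],[0.1,-0.01,0,0,0]]]'

```text
t: 20.4
ee_pos: [0.5157, 0.179, 0.2897]
tcp_rot: [-0.001, 0.736, 0.677, -0.0]
force: [-0.1, -0.3, -2.3]
opening: 0.0132
grip_force: 68.3
```

>>> carry_out --targets '[[[0.06,0,0.04,0,0],[0.01,0,0.1,0,0],[0,0,0.1,0,0],[0,0,0.1,0,0],[0,0,0.08,0,0],[0,0,0.04,0,0],[0,0,0,0,0],[0,0,0,0,0],[0,0,0,0,0],[0,0,0,0,0]]]'

```text
t: 21.23
ee_pos: [0.5193, 0.1928, 0.1768]
tcp_rot: [0.001, 0.738, 0.675, 0.001]
force: [0.5, -0.4, -1.8]
opening: 0.0136
grip_force: 68.2
```

```bash
python3 go.py .516 .1935 .116; python3 - <<'E'
from h import *
a=snap('top','t5.png'); s=snap('scene','s5.png')
f=lambda im,x,y,w,h,k:cv2.resize(im[y:y+h,x:x+w,::-1],(w*k,h*k),interpolation=cv2.INTER_CUBIC)
cv2.imwrite('pics/c5.png',cv2.convertScaleAbs(np.hstack([f(a,130,140,100,110,4),f(s,285,110,100,110,4)]),alpha=1.6))
E
```

```text
21.2333 [0.5193 0.1928 0.1768] [-0.6617  0.5532  0.4121  1.787  -0.2824  0.8564 -0.2069] yang -5.061923847732642 F [ 0.5113 -0.3789 -1.7734]
units [ 0.0011 -0.0139  0.2431]
```

View pics/c5.png

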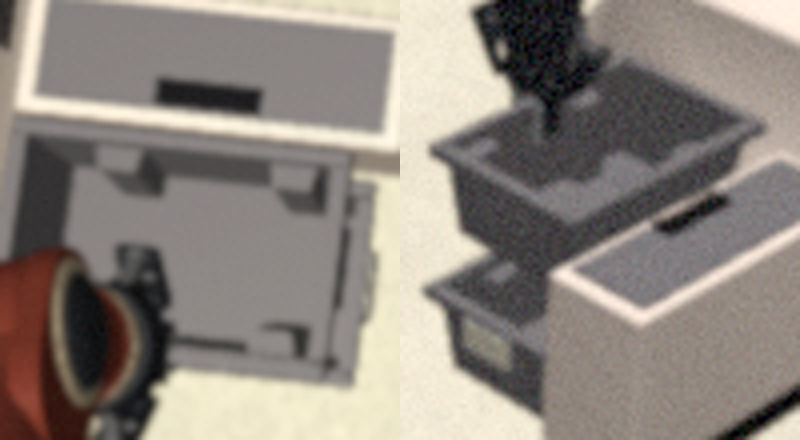

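```bash
python3 - <<'E'
from h import *
t=r.camera_info('top'); f=lambda u,v:(130+(u+.5)/4-.5,140+(v+.5)/4-.5)
a=[atz(t,f(350,152),.211),atz(t,f(327,382),.211)]; b=[atz(t,f(375,183),.08),atz(t,f(352,384),.08)]
print(a,b,a[0]-b[0],a[1]-b[1])
E
```

```text
[array([0.64948673, 0.0686577 , 0.211     ]), array([0.50210289, 0.07890867, 0.211     ])] [array([0.64576161, 0.07016972, 0.08      ]), array([0.50128704, 0.08249728, 0.08      ])] [ 0.00372511 -0.00151203  0.131     ] [ 0.00081585 -0.00358861  0.131     ]
```

>>> carry_out --targets '[[[0,-0.012,0.05,0,0],[0,0,0.05,0,0],[0,0,0.05,0,0],[0,0,0.03,0,0],[0,0,0.015,0,0],[0,0,0,0,0],[0,0,0,0,0]]]'

```text
t: 21.92
ee_pos: [0.5156, 0.1932, 0.127]
tcp_rot: [0.0, 0.738, 0.675, 0.0]
force: [0.2, 0.1, -2.6]
opening: 0.0134
grip_force: 68.1
```

>>> carry_out --targets '[[[0.006,0,0.015,0,0],[0,0,0.012,0,0],[0,0,0.008,0,0],[0,0,0,0,0],[0,0,0,0,0]]]'

```text
t: 22.33
ee_pos: [0.5156, 0.195, 0.1185]
tcp_rot: [-0.0, 0.737, 0.675, 0.001]
force: [-2.0, 0.4, 2.2]
opening: 0.0132
grip_force: 73.9
```

>>> carry_out --targets '[[[0,0,0.006,0,0],[0,0,0,0,0]]]'

```text
t: 22.5
ee_pos: [0.5159, 0.195, 0.1177]
tcp_rot: [0.0, 0.737, 0.675, 0.001]
force: [-4.7, 0.8, 7.7]
opening: 0.0133
grip_force: 79.5
```

>>> carry_out --targets '[[[0,0,0.006,0,0],[0,0,0,0,0]]]'

```text
t: 22.67
ee_pos: [0.5155, 0.1951, 0.1173]
tcp_rot: [-0.0, 0.737, 0.675, 0.001]
force: [-8.0, 0.4, 15.7]
opening: 0.0135
grip_force: 84.9
```

>>> carry_out --targets '[[[0,0,0,0,0.3],[0,0,0,0,0.6],[0,0,0,0,1],[0,0,0,0,1],[0,0,0,0,1],[0,0,0,0,1],[0,0,0,0,1],[0,0,0,0,1]]]'

```text
t: 23.33
ee_pos: [0.5152, 0.1945, 0.1147]
tcp_rot: [0.0, 0.738, 0.675, -0.0]
force: [-0.2, 0.4, -0.5]
opening: 0.0853
grip_force: 0.0
```

>>> carry_out --targets '[[[0,0,-0.06,0,1],[0,0,-0.1,0,1],[0,0,-0.13,0,1],[0,0,-0.13,0,1],[0,0,-0.13,0,1],[0,0,-0.1,0,1],[-0.1,0,-0.1,0,1],[-0.15,0,0,0,1],[-0.15,0,0,0,1],[-0.15,0,0,0,1],[-0.15,0,0,0,1],[-0.15,0,0,0,1]]]'

```text
t: 24.33
ee_pos: [0.4959, -0.0187, 0.3025]
tcp_rot: [0.0, 0.737, 0.675, 0.0]
force: [0.4, -0.3, -0.6]
opening: 0.0855
grip_force: 0.0
```

>>> carry_out --targets '[[[-0.15,0,0,0,1],[-0.15,0,0,0,1],[0,0,0,0,1],[0,0,0,0,1],[0,0,0,0,1]]]'

```text
t: 24.75
ee_pos: [0.4899, -0.0912, 0.3022]
tcp_rot: [-0.0, 0.738, 0.675, 0.0]
force: [-0.7, 0.4, -0.0]
opening: 0.0852
grip_force: 0.0
```

```bash
python3 - <<'E'
from h import *
a=snap('top','t6.png'); s=snap('scene','s6.png')
f=lambda im,x,y,w,h,k:cv2.resize(im[y:y+h,x:x+w,::-1],(w*k,h*k),interpolation=cv2.INTER_CUBIC)
cv2.imwrite('pics/c6.png',cv2.convertScaleAbs(np.hstack([f(a,130,140,100,110,4),f(s,285,110,100,110,4)]),alpha=1.6))
E
```

View pics/c6.png

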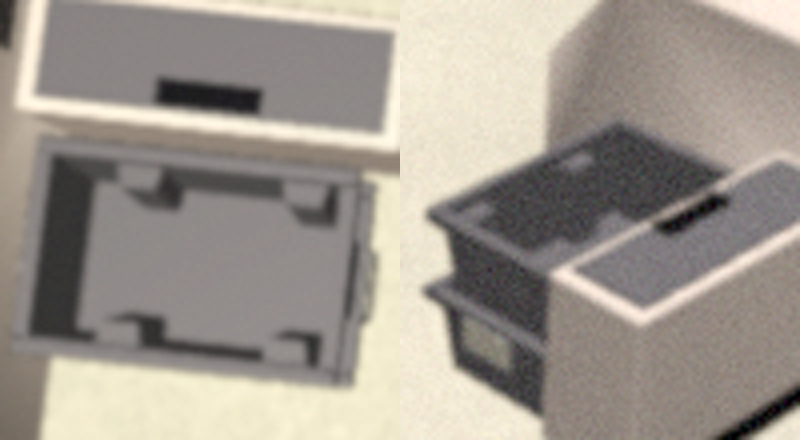

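```bash
python3 - <<'E'
from h import *
t=r.camera_info('top'); f=lambda u,v:(130+(u+.5)/4-.5,140+(v+.5)/4-.5)
P=np.array([atz(t,f(*p),.15) for p in [(38,140),(360,172),(336,382),(12,350)]]);print(P,P.mean(0))
for i in range(4):
    d=P[(i+1)%4]-P[i]; print(np.linalg.norm(d),np.degrees(np.arctan2(d[1],d[0])))
E
```

```text
[[0.66288779 0.2919083  0.15      ]
 [0.64452964 0.07086391 0.15      ]
 [0.50234296 0.08286179 0.15      ]
 [0.51959487 0.30318806 0.15      ]] [0.58233882 0.18720551 0.15      ]
0.22180541830761305 -94.74762545938711
0.14269198780962328 175.1767400740725
0.22100066369860782 85.52277946356517
0.1437361948004411 -4.5009392346751245
```

```bash
python3 -c "
from rig import r
print(r.job_done())"
```

```text
the job is handed in; nothing more can be done
None
```

The upper tote now stands turned end for end on the lower tote's shoulders, centred within about 2 mm by the top camera. It was set down and let go on the open bench on the way. I handed the job in at about 25 s of the 72 s allowed; the hand-in gave no verdict back.

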